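Lock the sample box with the right pin

TASK

The grey steel sample box on the desk still lacks one of its two locking pins. Take the middle-length one of the three steel pins from the wooden stand, lower it through the empty hole in the lid's front tab and on into the lug hidden behind that plate, until its collar sits flat on the tab, and let go. Leave the short and the long pin standing in the stand.

Things in the scene. Friction and masses are not known exactly. Their poses are not given: they have to be found in the camera images.
- middle_pin: Middle-length steel pin, 0.08-0.17 kg. Origin on its axis under the collar, z up. Above: collar 40 mm dia x 5, then knob 24 mm dia x 32 (top at +37 mm). Below: shank 14 mm dia x 66, last 12 tapering to a 6 mm tip. Starts upright in one of 3 pockets (90 mm apart, 17 wide, 30 deep, floor 10 mm above desk) of a fixed wooden block 250x54x40; origin then 76 mm above desk.
- short_pin: Shortest steel pin, to be left in its pocket of the same block. Same head, collar and origin as the middle pin, shank 34 mm; origin 44 mm above the desk, top 81 mm.
- long_pin: Longest steel pin, to be left in its pocket of the same block. Same head, collar and origin as the middle pin, shank 104 mm; origin 114 mm above the desk, top 151 mm.
- empty_hole (a point): Centre of the empty 27 mm hole in the lid tab's upper face, 82 mm above desk; z up, x into the box. Tab 54x54x4 mm at the front of a fixed grey steel box 180x260, lid level with the tab, lid handle to 110 mm. Below, a fixed lug with a 27 mm hole in line, 37-62 mm under the tab face. The twin tab, 140 mm to +y of the point, already holds a seated pin.
Things that resemble listed ones, but are neither listed nor needed, are in the scene too. What is shaped like the long_pin but orange or red is not meant.

How it is judged (in metres and radians):
At the end, for the whole second after the job is handed in: Middle pin seated: axis within 12 mm of the hole centre, collar underside within 5 mm of the tab face, upright within 10 degrees, at rest and released. Short and long pins still in the stand, within 20 mm of their start, upright within 14 degrees (horizontal distance between middle_pin and empty_hole below 0.012 m and z of middle_pin in the frame of empty_hole between -0.005 and 0.005 m and angle between middle_pin's own z axis and vertical below 0.18 rad and linear speed of middle_pin below 0.02 m/s and distance of each of short_pin, long_pin from where it was at the start of the episode below 0.02 m and angle between each of short_pin, long_pin's own z axis and vertical below 0.25 rad); the robot touches nothing.
It also fails if it takes over 43 s, if anything falls off the work surface, if the arm or the gripper's body presses on something with over 40 N, if the wrist force passes 120 N, or if a joint passes its speed limit or range.

ROBOT

A 6-joint arm with a two-finger parallel gripper is mounted at the origin on the work surface. World frame = base frame: x ahead of the robot, y to its left, z up, the work surface at z = 0. Lengths are in mm, angles in rad, forces in N, time in s.
With the tool pointing down it reaches from about 300 to 850 mm from the base axis. Payload 5.4 kg.
Tool frame: the origin (TCP) lies on the centre line of the jaws, within the pads' length; the fingertips stand 22 mm ahead of it and the grasp point (between the pads) lies 3 mm ahead of it; z points along the fingers, y is the line along which they close (so a half turn about z gives the same grasp; the last joint's range is limited). The gripper opens to 85 mm and grips with 20 to 120 N. Pads are 22 mm wide; open, the fingers measure 114 mm over their backs; the gripper's body (76 mm by 85 mm) begins 54 mm behind the grasp point. The pads swing forward as they close: fully open they stand 13 mm farther back than shut.
Start: joints at [-1.458, 0.158, 1.597, -0, 1.386, -0.21], TCP at [182.379, -545.293, 253.299] pointing down, gripper open.
Joint ranges: [-2.91, 2.91], [-0.94, 2.29], [0.18, 2.7], [-1.29, 4.43], [0.17, 2.64], [-3, 3]. Speed limits (rad/s): [2.57, 2.57, 3.14, 3.14, 3.14, 3.14].

INTERFACE

Orientations are given as [roll, pitch, yaw] about the fixed x, y, z axes, in that order (R = Rz(yaw) Ry(pitch) Rx(roll)).
In Python, from rig import * gives the robot as it stands.
- The arm moves only by the shell command python3 -m crank 'ROWS' [OPENING]. ROWS is JSON, a list of rows, each an object of numbers: "dx", "dy", "dz": the shift along the tool's x, y, z normalised to -1 to 1, where 1 is 30 mm; "wx", "wy", "wz": the turn, a rotation vector about the tool's x, y, z normalised to -1 to 1, where 1 is 0.1 rad. A call has 1 to 12 rows; each row shifts and turns the commanded pose from where the row before left it, along the tool's axes as they then stand; what a row does not reach is not made up. A row lasts 1/10 s, in which the tool goes at most 50 mm and 8.59 degrees, less where a joint would pass 70% of its speed; a pose out of reach is approached as far as the arm can. A call with a number of a shift or a turn outside -1 to 1 is refused whole. A call with a gripper value outside its range is refused whole. OPENING is the opening, from -1 (shut) to 1 (fully open), set as the call begins (- or left out, the last holds). The fingers move at their own pace and stop on an object; the grip force is fixed at half the most. Time passes only in rows, so rows that do not move let the fingers close. It gives the time, the measured TCP pose, the force, the opening and the grip force at its end, in the units of the state.
- read_state(): the state, without advancing time (a new reading comes with each control period).
- read_camera(name): name is "side" or "top" or "wrist"; returns a dict with "pixels" (480x640x3 uint8, red, green, blue), "K" (3x3 intrinsics, pixels), "pose" (4x4, takes a point from camera to world coordinates); the wrist camera has in their place "hand_eye" (4x4, takes a point from camera to tool coordinates, whose origin is the TCP and whose axes are the flange's). Camera axes: x right, y up, looking along -z (the intrinsics and any distortion apply to the point x, -y, -z); pixel columns grow to the right and rows downward; lengths in mm; the calibration is good to about 2 mm. A picture is of the moment at which its call begins: read the wrist's pose just before it. There is no depth.
- job_done(): hands the job in; it is judged then, once.
The state is a dict: "time": time; "joints": joint angles; "qvel": joint speeds; "joint_torque": joint torques, N m; "eef_pos": TCP position; "eef_rot": TCP orientation; "contact_force": force on the tool from outside, world axes, zero at the start; "ft_torque": the same for the moment, N m; "width": finger opening in mm; "grasp_force": force on a finger pad.
Only numpy, scipy, OpenCV 4.12 (cv2) and the standard library are available. Lean on these libraries where they do the work, as an engineer would, in place of code of your own. Each camera call takes 0.05 s, during which the arm holds its last target. There are 200 camera calls.

## Working session

There is one attempt and no reset: what is moved stays moved. The work goes in short steps, Python scripts to look and compute and a shell command to move; the robot and the scene stay as the last step left them, time stands still between calls to the robot, and variables do not carry over. Pictures are saved under pics/ and viewed, at most 10 in all, crops included, and the job is handed in when it is done.

```bash
mkdir -p pics; python3 - <<'E'
from rig import *
import cv2
for n in ["top","side"]:
    c=read_camera(n); cv2.imwrite(f"pics/{n}0.png",c["pixels"][:,:,::-1]); print(n,c["K"],c["pose"],[k for k in c])
s=read_state(); print(s["time"],s["eef_pos"],s["eef_rot"],s["width"])
E
```

```text
top [[527.15540786   0.         332.7693771 ]
 [  0.         527.15540786 239.39384211]
 [  0.           0.           1.        ]] [[-2.23138442e-02  9.98780682e-01 -4.40368141e-02  4.96263857e+02]
 [-9.99504235e-01 -2.32653213e-02 -2.12134254e-02 -8.70864290e+01]
 [-2.22120901e-02  4.35416291e-02  9.98804660e-01  1.12394523e+03]
 [ 0.00000000e+00  0.00000000e+00  0.00000000e+00  1.00000000e+00]] ['pixels', 'K', 'pose']
side [[538.29633357   0.         307.93411542]
 [  0.         538.29633357 239.8515858 ]
 [  0.           0.           1.        ]] [[-8.81260656e-01  3.04565791e-01 -3.61412970e-01  2.06921444e+02]
 [-4.72617352e-01 -5.62154388e-01  6.78686440e-01  5.36703521e+02]
 [ 3.53478599e-03  7.68909698e-01  6.39347622e-01  7.07862366e+02]
 [ 0.00000000e+00  0.00000000e+00  0.00000000e+00  1.00000000e+00]] ['pixels', 'K', 'pose']
0.1 [ 182.3230255  -544.79920673  252.42047671] [-3.13990922e+00 -3.53204488e-04  3.22826282e-01] 84.98108083770745
```

View pics/top0.png

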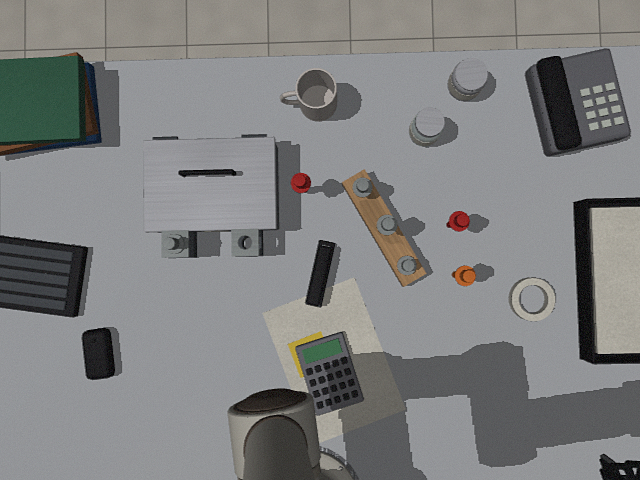

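View pics/side0.png

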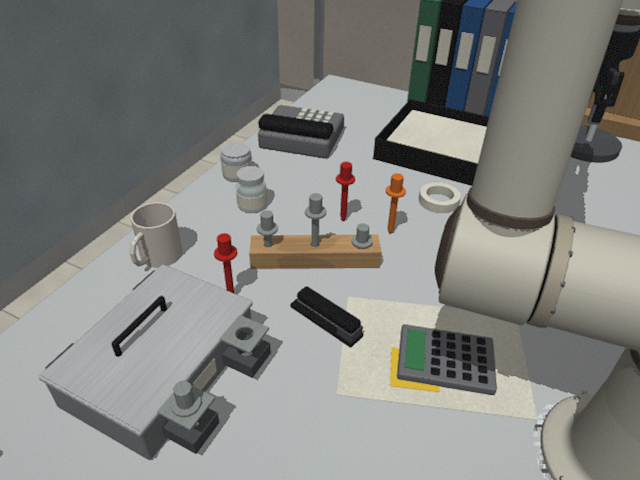

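The top view shows the stand pins at about (363,186), (388,224) and (408,265), and the empty hole at (245,242). In the side view, the left pin (266,220) is the middle-length one, which is the far pin in the top view. I'll zoom in for precision.

```bash
python3 - <<'E'
import cv2,numpy as np
t=cv2.imread("pics/top0.png");s=cv2.imread("pics/side0.png")
f=lambda im,x,y,w,h,k:cv2.resize(im[y:y+h,x:x+w],None,fx=k,fy=k,interpolation=cv2.INTER_CUBIC)
a=f(t,340,165,100,75,4);b=f(t,155,220,100,75,4);c=f(s,240,200,100,75,4);d=f(s,200,300,100,75,4)
cv2.imwrite("pics/crop1.png",np.vstack([np.hstack([a,b]),np.hstack([c,d])]))
E
```

```text
(no output)
```

View pics/crop1.png

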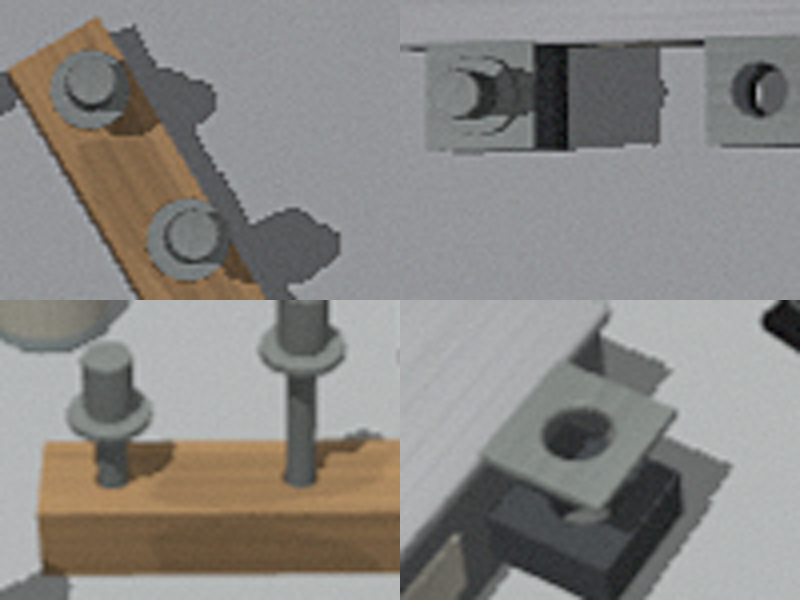

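```bash
cat > h.py <<'E'
import numpy as np
from rig import *
def ray(cam,u,v):
    K,P=cam["K"],cam["pose"]
    d=P[:3,:3]@np.array([(u-K[0,2])/K[0,0],-(v-K[1,2])/K[1,1],-1]); return P[:3,3],d/np.linalg.norm(d)
def atz(cam,u,v,z):
    o,d=ray(cam,u,v); return o+d*(z-o[2])/d[2]
def tri(*rs):
    A=sum(np.eye(3)-np.outer(d,d) for o,d in rs);b=sum((np.eye(3)-np.outer(d,d))@o for o,d in rs);return np.linalg.solve(A,b)
E
python3 - <<'E'
from h import *
np.set_printoptions(precision=1,suppress=True)
T=read_camera("top");S=read_camera("side")
o=lambda x,y,X,Y:(X+(x+.5)/4-.5,Y+(y+.5)/4-.5)
mt=o(92,83,340,165);ms=o(108,57,240,200);ct=o(91,90,340,165);ht=o(360,90,155,220);hs=o(178,134,200,300);cs=o(109,113,240,200)
print("mid top",atz(T,*mt,113),atz(S,*ms,113),tri(ray(T,*mt),ray(S,*ms)))
print("mid collar",atz(T,*ct,81),atz(S,*cs,81))
print("hole",atz(T,*ht,82),atz(S,*hs,82),tri(ray(T,*ht),ray(S,*hs)))
lt=o(193,235,340,165);print("long",atz(T,*lt,151),"short",atz(T,408,265,81))
for p in [(301,180),(459,219),(466,275)]:print("red",atz(T,*p,151))
print("cup handle",atz(T,284,97,60),"seated",atz(T,*o(60,92,155,220),119))
print("tab corners",atz(T,*o(307,45,155,220),82),atz(T,*o(307,148,155,220),82),atz(T,*o(26,40,155,220),82),atz(T,*o(27,150,155,220),82))
E
```

```text
mid top [ 643.6 -125.4  113. ] [ 645.  -124.3  113. ] [ 644.4 -125.   112.6]
mid collar [ 644.8 -126.1   81. ] [ 645.4 -123.    81. ]
hole [540.9 110.2  82. ] [541.4 111.4  82. ] [541.4 110.6  81.1]
long [ 566.4 -168.8  151. ] short [ 488.3 -212.    81. ]
red [651.1  -9.8 151. ]
red [ 571.3 -299.7  151. ]
red [ 468.2 -309.1  151. ]
cup handle [837.5  28.9  60. ] seated [541.7 247.8 119. ]
tab corners [563.9 136.3  82. ] [512.7 137.   82. ] [569.7 277.   82. ] [514.8 277.   82. ]
```

```bash
python3 -m crank '[{"wz":-1},{"wz":-0.92},{"dx":0.5,"dy":-0.12},{"dx":1,"dy":-0.23},{"dx":1,"dy":-0.23},{"dx":1,"dy":-0.23},{"dx":1,"dy":-0.23},{"dx":1,"dy":-0.23},{"dx":1,"dy":-0.23},{"dx":1,"dy":-0.23},{"dx":1,"dy":-0.23},{"dx":1,"dy":-0.23}]' 1
cat > d.py <<'E'
import sys
from h import *
from scipy.spatial.transform import Rotation as R
s=read_state();r=R.from_euler("xyz",s["eef_rot"])
t=np.array(list(map(float,sys.argv[1:4])))
print("t",round(s["time"],2),"units",np.round(r.inv().apply(t-s["eef_pos"])/30,2),"pos",np.round(s["eef_pos"],1),"rot",np.round(s["eef_rot"],3),"w",round(s["width"],1),"F",np.round(s["contact_force"],1),"g",round(s["grasp_force"],1))
E
python3 d.py 644.5 -125 250
```

```text
t 0.2 units [19.05 -8.39  0.1 ] pos [ 182.3 -545.   252.7] rot [-3.14  -0.     0.323] w 85.4 F [-0.3 -0.5  0.9] g 0.0validation failed for argument at $[0]...
```

```bash
python3 -m crank '[{"dx":0,"dy":0,"dz":0,"wx":0,"wy":0,"wz":-1},{"dx":0,"dy":0,"dz":0,"wx":0,"wy":0,"wz":-0.92}]' 1; echo; python3 d.py 644.5 -125 250
```

```text
time: 0.4
eef_pos: [182.4, -545.1, 253.0]
eef_rot: [-3.141, -0.0, 0.519]
contact_force: [-0.1, 0.3, 0.4]
width: 85.5
grasp_force: 0.0

t 0.4 units [20.32 -4.52  0.11] pos [ 182.4 -545.1  253. ] rot [-3.141 -0.     0.519] w 85.5 F [-0.1  0.3  0.4] g 0.0
```

All six keys are required in each row.

```bash
python3 -m crank '[{"dx":0.5,"dy":-0.1,"dz":0,"wx":0,"wy":0,"wz":0},{"dx":1,"dy":-0.22,"dz":0,"wx":0,"wy":0,"wz":0},{"dx":1,"dy":-0.22,"dz":0,"wx":0,"wy":0,"wz":0},{"dx":1,"dy":-0.22,"dz":0,"wx":0,"wy":0,"wz":0},{"dx":1,"dy":-0.22,"dz":0,"wx":0,"wy":0,"wz":0},{"dx":1,"dy":-0.22,"dz":0,"wx":0,"wy":0,"wz":0},{"dx":1,"dy":-0.22,"dz":0,"wx":0,"wy":0,"wz":0},{"dx":1,"dy":-0.22,"dz":0,"wx":0,"wy":0,"wz":0},{"dx":1,"dy":-0.22,"dz":0,"wx":0,"wy":0,"wz":0},{"dx":1,"dy":-0.22,"dz":0,"wx":0,"wy":0,"wz":0},{"dx":1,"dy":-0.22,"dz":0,"wx":0,"wy":0,"wz":0},{"dx":1,"dy":-0.22,"dz":0,"wx":0,"wy":0,"wz":0}]' 1; echo; python3 d.py 644.5 -125 250
```

```text
time: 1.6
eef_pos: [446.5, -307.5, 253.2]
eef_rot: [-3.141, -0.0, 0.513]
contact_force: [1.0, -0.1, -0.5]
width: 85.5
grasp_force: 0.0

t 1.6 units [ 8.74 -2.06  0.11] pos [ 446.5 -307.5  253.2] rot [-3.141 -0.     0.513] w 85.5 F [ 1.  -0.1 -0.5] g 0.0
```

```bash
python3 -m crank '[{"dx":1,"dy":-0.23,"dz":0,"wx":0,"wy":0,"wz":0},{"dx":1,"dy":-0.23,"dz":0,"wx":0,"wy":0,"wz":0},{"dx":1,"dy":-0.23,"dz":0,"wx":0,"wy":0,"wz":0},{"dx":1,"dy":-0.23,"dz":0,"wx":0,"wy":0,"wz":0},{"dx":1,"dy":-0.23,"dz":0,"wx":0,"wy":0,"wz":0},{"dx":1,"dy":-0.23,"dz":0,"wx":0,"wy":0,"wz":0},{"dx":1,"dy":-0.23,"dz":0,"wx":0,"wy":0,"wz":0},{"dx":1,"dy":-0.23,"dz":0,"wx":0,"wy":0,"wz":0},{"dx":0.74,"dy":-0.2,"dz":0,"wx":0,"wy":0,"wz":0},{"dx":0,"dy":0,"dz":0,"wx":0,"wy":0,"wz":0},{"dx":0,"dy":0,"dz":0,"wx":0,"wy":0,"wz":0}]' 1; echo; python3 d.py 644.5 -125 250
python3 - <<'E'
from h import *
import cv2
from scipy.spatial.transform import Rotation as R
s=read_state();c=read_camera("wrist")
im=c["pixels"][:,:,::-1].copy()
P=np.eye(4);P[:3,:3]=R.from_euler("xyz",s["eef_rot"]).as_matrix();P[:3,3]=s["eef_pos"]
c["pose"]=P@c["hand_eye"]; np.savez("w1.npz",K=c["K"],pose=c["pose"])
W=np.linalg.inv(c["pose"])
for p in [(644.5,-125,113),(644.5,-125,81)]:
    q=W@np.array([*p,1]);u=c["K"]@[q[0],-q[1],-q[2]];u=u/u[2];print(p,u)
cv2.imwrite("pics/w1.png",im)
E
```

```text
time: 2.7
eef_pos: [643.2, -126.3, 252.9]
eef_rot: [-3.141, 0.001, 0.515]
contact_force: [-0.5, 0.0, -0.3]
width: 85.6
grasp_force: 0.0

t 2.7 units [ 0.06 -0.02  0.1 ] pos [ 643.2 -126.3  252.9] rot [-3.141e+00  1.000e-03  5.150e-01] w 85.6 F [-0.5  0.  -0.3] g 0.0
(644.5, -125, 113) [317.55988553 228.72641956   1.        ]
(644.5, -125, 81) [317.59883252 218.98959154   1.        ]
```

View pics/w1.png

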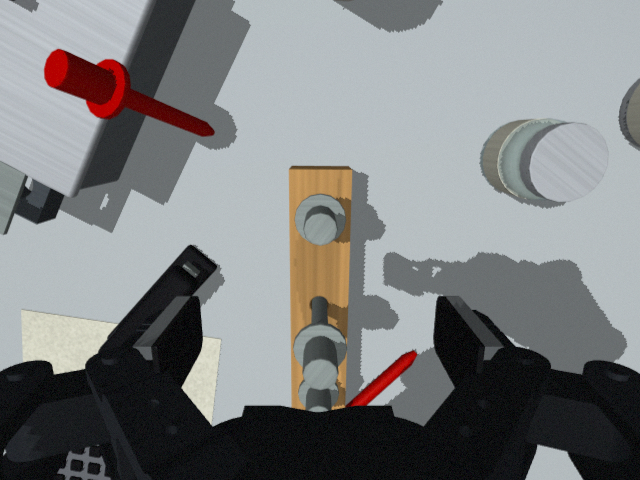

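The wrist view shows the middle pin's knob at (320,227), close to the predicted (318,229), with the jaws straddling it. Next I descend to TCP z≈107 and grip.

```bash
python3 -m crank '[{"dx":0.05,"dy":0,"dz":0.8,"wx":0,"wy":0,"wz":0},{"dx":0,"dy":0,"dz":0.8,"wx":0,"wy":0,"wz":0},{"dx":0,"dy":0,"dz":0.8,"wx":0,"wy":0,"wz":0},{"dx":0,"dy":0,"dz":0.8,"wx":0,"wy":0,"wz":0},{"dx":0,"dy":0,"dz":0.6,"wx":0,"wy":0,"wz":0},{"dx":0,"dy":0,"dz":0.6,"wx":0,"wy":0,"wz":0},{"dx":0,"dy":0,"dz":0.45,"wx":0,"wy":0,"wz":0},{"dx":0,"dy":0,"dz":0,"wx":0,"wy":0,"wz":0},{"dx":0,"dy":0,"dz":0,"wx":0,"wy":0,"wz":0}]' 1; echo; python3 d.py 644.5 -125 107
```

```text
time: 3.65
eef_pos: [644.8, -126.9, 108.3]
eef_rot: [3.141, -0.0, 0.514]
contact_force: [0.3, -0.5, 0.4]
width: 85.1
grasp_force: 0.0

t 3.65 units [ 0.02 -0.06  0.04] pos [ 644.8 -126.9  108.3] rot [ 3.141 -0.     0.514] w 85.1 F [ 0.3 -0.5  0.4] g 0.0
```

```bash
python3 -m crank '[{"dx":0,"dy":-0.05,"dz":0,"wx":0,"wy":0,"wz":0},{"dx":0,"dy":0,"dz":0,"wx":0,"wy":0,"wz":0},{"dx":0,"dy":0,"dz":0,"wx":0,"wy":0,"wz":0},{"dx":0,"dy":0,"dz":0,"wx":0,"wy":0,"wz":0},{"dx":0,"dy":0,"dz":0,"wx":0,"wy":0,"wz":0},{"dx":0,"dy":0,"dz":0,"wx":0,"wy":0,"wz":0},{"dx":0,"dy":0,"dz":0,"wx":0,"wy":0,"wz":0},{"dx":0,"dy":0,"dz":0,"wx":0,"wy":0,"wz":0},{"dx":0,"dy":0,"dz":0,"wx":0,"wy":0,"wz":0},{"dx":0,"dy":0,"dz":0,"wx":0,"wy":0,"wz":0}]' -1; echo; python3 d.py 644.5 -125 107
```

```text
time: 4.65
eef_pos: [644.5, -125.4, 108.3]
eef_rot: [3.141, -0.001, 0.515]
contact_force: [0.4, 0.6, 5.5]
width: 22.3
grasp_force: 58.7

t 4.65 units [ 0.01 -0.01  0.04] pos [ 644.5 -125.4  108.3] rot [ 3.141e+00 -1.000e-03  5.150e-01] w 22.3 F [0.4 0.6 5.5] g 58.7
```

```bash
python3 -m crank '[{"dx":0,"dy":0,"dz":-0.3,"wx":0,"wy":0,"wz":0},{"dx":0,"dy":0,"dz":-0.6,"wx":0,"wy":0,"wz":0},{"dx":0,"dy":0,"dz":-0.8,"wx":0,"wy":0,"wz":0},{"dx":0,"dy":0,"dz":-0.8,"wx":0,"wy":0,"wz":0},{"dx":0,"dy":0,"dz":-0.8,"wx":0,"wy":0,"wz":0},{"dx":0,"dy":0,"dz":-0.8,"wx":0,"wy":0,"wz":0},{"dx":0,"dy":0,"dz":-0.8,"wx":0,"wy":0,"wz":0},{"dx":0,"dy":0,"dz":-0.4,"wx":0,"wy":0,"wz":0},{"dx":0,"dy":0,"dz":0,"wx":0,"wy":0,"wz":0}]' ; echo; python3 d.py 541.2 110.8 265
```

```text
time: 5.55
eef_pos: [644.7, -125.4, 268.6]
eef_rot: [3.139, -0.002, 0.515]
contact_force: [0.4, 0.1, -1.6]
width: 22.2
grasp_force: 59.3

t 5.55 units [ 0.88 -8.55  0.1 ] pos [ 644.7 -125.4  268.6] rot [ 3.139e+00 -2.000e-03  5.150e-01] w 22.2 F [ 0.4  0.1 -1.6] g 59.3
```

```bash
python3 -m crank '[{"dx":0,"dy":-0.35,"dz":0,"wx":0,"wy":0,"wz":0},{"dx":0.1,"dy":-0.8,"dz":0,"wx":0,"wy":0,"wz":0},{"dx":0.1,"dy":-0.9,"dz":0,"wx":0,"wy":0,"wz":0},{"dx":0.1,"dy":-0.9,"dz":0,"wx":0,"wy":0,"wz":0},{"dx":0.1,"dy":-0.9,"dz":0,"wx":0,"wy":0,"wz":0},{"dx":0.1,"dy":-0.9,"dz":0,"wx":0,"wy":0,"wz":0},{"dx":0.1,"dy":-0.9,"dz":0,"wx":0,"wy":0,"wz":0},{"dx":0.1,"dy":-0.9,"dz":0,"wx":0,"wy":0,"wz":0},{"dx":0.1,"dy":-0.9,"dz":0,"wx":0,"wy":0,"wz":0},{"dx":0.08,"dy":-0.75,"dz":0,"wx":0,"wy":0,"wz":0},{"dx":0,"dy":-0.35,"dz":0,"wx":0,"wy":0,"wz":0},{"dx":0,"dy":0,"dz":0,"wx":0,"wy":0,"wz":0}]' ; echo; python3 -m crank '[{"dx":0,"dy":0,"dz":0.8,"wx":0,"wy":0,"wz":0},{"dx":0,"dy":0,"dz":0.8,"wx":0,"wy":0,"wz":0},{"dx":0,"dy":0,"dz":0.4,"wx":0,"wy":0,"wz":0},{"dx":0,"dy":0,"dz":0,"wx":0,"wy":0,"wz":0},{"dx":0,"dy":0,"dz":0,"wx":0,"wy":0,"wz":0}]' ; echo; python3 d.py 541.2 110.8 200
python3 - <<'E'
from h import *
import cv2
s=read_camera("side")["pixels"][:,:,::-1];t=read_camera("top")["pixels"][:,:,::-1]
f=lambda im,x,y:cv2.resize(im[y:y+120,x:x+100],None,fx=4,fy=4,interpolation=cv2.INTER_CUBIC)
cv2.imwrite("pics/c2.png",np.hstack([f(s,195,250),f(t,195,190)]))
E
```

```text
time: 6.75
eef_pos: [539.3, 112.1, 265.4]
eef_rot: [-3.14, 0.002, 0.517]
contact_force: [-0.3, -0.7, -1.5]
width: 22.1
grasp_force: 59.3

time: 7.25
eef_pos: [541.2, 110.5, 207.3]
eef_rot: [3.141, -0.0, 0.514]
contact_force: [0.6, 0.4, -0.8]
width: 22.2
grasp_force: 59.3

t 7.25 units [ 0.   -0.01  0.24] pos [541.2 110.5 207.3] rot [ 3.141 -0.     0.514] w 22.2 F [ 0.6  0.4 -0.8] g 59.3
```

View pics/c2.png

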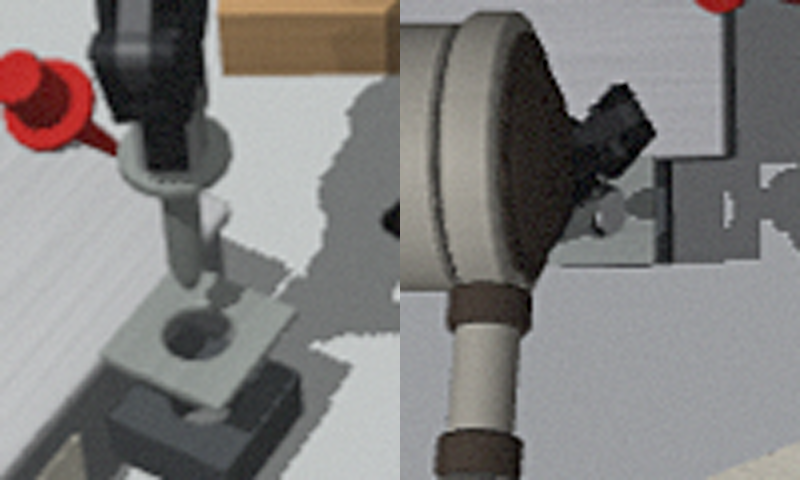

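```bash
python3 - <<'E'
from h import *
np.set_printoptions(precision=1,suppress=True)
S=read_camera("side")
o=lambda x,y:(195+(x+.5)/4-.5,250+(y+.5)/4-.5)
z=read_state()["eef_pos"][2]-32.3
print("tip",atz(S,*o(186,286),z-66),"collar",atz(S,*o(175,157),z), "shaft mid",atz(S,*o(181,235),z-37),"hole",atz(S,*o(198,334),82))
W=np.linalg.inv(S["pose"])
for p in [(541.2,110.5,z),(541.2,110.5,z-66),(541.2,110.5,82)]:
    q=W@np.array([*p,1]);u=S["K"]@[q[0],-q[1],-q[2]];u=u/u[2];print((u[:2]-[195,250]+.5)*4-.5)
E
```

```text
tip [542.9 113.4 110. ] collar [542.2 112.3 176. ] shaft mid [541.6 114.6 139. ] hole [541.4 111.4  82. ]
[180.4 154.7]
[194.3 282.3]
[199.8 332.5]
```

```bash
python3 -m crank '[{"dx":-0.05,"dy":0.04,"dz":0,"wx":0,"wy":0,"wz":0},{"dx":0,"dy":0,"dz":0.3,"wx":0,"wy":0,"wz":0},{"dx":0,"dy":0,"dz":0.3,"wx":0,"wy":0,"wz":0},{"dx":0,"dy":0,"dz":0.3,"wx":0,"wy":0,"wz":0},{"dx":0,"dy":0,"dz":0.3,"wx":0,"wy":0,"wz":0},{"dx":0,"dy":0,"dz":0.3,"wx":0,"wy":0,"wz":0},{"dx":0,"dy":0,"dz":0.3,"wx":0,"wy":0,"wz":0},{"dx":0,"dy":0,"dz":0.1,"wx":0,"wy":0,"wz":0},{"dx":0,"dy":0,"dz":0,"wx":0,"wy":0,"wz":0}]' ; echo; python3 d.py 540.5 109 114.3
```

```text
time: 8.3
eef_pos: [539.7, 109.3, 149.1]
eef_rot: [-3.141, 0.001, 0.515]
contact_force: [0.4, -0.1, -1.5]
width: 22.2
grasp_force: 59.3

t 8.3 units [0.02 0.02 1.16] pos [539.7 109.3 149.1] rot [-3.141e+00  1.000e-03  5.150e-01] w 22.2 F [ 0.4 -0.1 -1.5] g 59.3
```

```bash
python3 -m crank '[{"dx":0,"dy":0,"dz":0.15,"wx":0,"wy":0,"wz":0},{"dx":0,"dy":0,"dz":0.15,"wx":0,"wy":0,"wz":0},{"dx":0,"dy":0,"dz":0.15,"wx":0,"wy":0,"wz":0},{"dx":0,"dy":0,"dz":0.15,"wx":0,"wy":0,"wz":0},{"dx":0,"dy":0,"dz":0.15,"wx":0,"wy":0,"wz":0},{"dx":0,"dy":0,"dz":0.15,"wx":0,"wy":0,"wz":0},{"dx":0,"dy":0,"dz":0.15,"wx":0,"wy":0,"wz":0},{"dx":0,"dy":0,"dz":0,"wx":0,"wy":0,"wz":0},{"dx":0,"dy":0,"dz":0,"wx":0,"wy":0,"wz":0}]' ; echo; python3 d.py 540.5 109 114.3
```

```text
time: 9.2
eef_pos: [540.0, 109.3, 118.2]
eef_rot: [-3.141, 0.0, 0.515]
contact_force: [0.4, 0.8, -1.8]
width: 22.1
grasp_force: 59.3

t 9.2 units [0.01 0.02 0.13] pos [540.  109.3 118.2] rot [-3.141  0.     0.515] w 22.1 F [ 0.4  0.8 -1.8] g 59.3
```

```bash
python3 -m crank '[{"dx":0,"dy":0,"dz":0.05,"wx":0,"wy":0,"wz":0},{"dx":0,"dy":0,"dz":0.05,"wx":0,"wy":0,"wz":0},{"dx":0,"dy":0,"dz":0,"wx":0,"wy":0,"wz":0},{"dx":0,"dy":0,"dz":0,"wx":0,"wy":0,"wz":0}]' ; echo; python3 d.py 540.5 109 114.3
python3 - <<'E'
from h import *
import cv2
s=read_camera("side")["pixels"][:,:,::-1]
cv2.imwrite("pics/c3.png",cv2.resize(s[270:400,160:320],None,fx=4,fy=4,interpolation=cv2.INTER_CUBIC))
E
```

```text
time: 9.6
eef_pos: [540.1, 109.3, 115.3]
eef_rot: [-3.142, 0.0, 0.515]
contact_force: [0.2, 0.1, -1.7]
width: 22.2
grasp_force: 59.3

t 9.6 units [0.01 0.01 0.03] pos [540.1 109.3 115.3] rot [-3.142  0.     0.515] w 22.2 F [ 0.2  0.1 -1.7] g 59.3
```

View pics/c3.png

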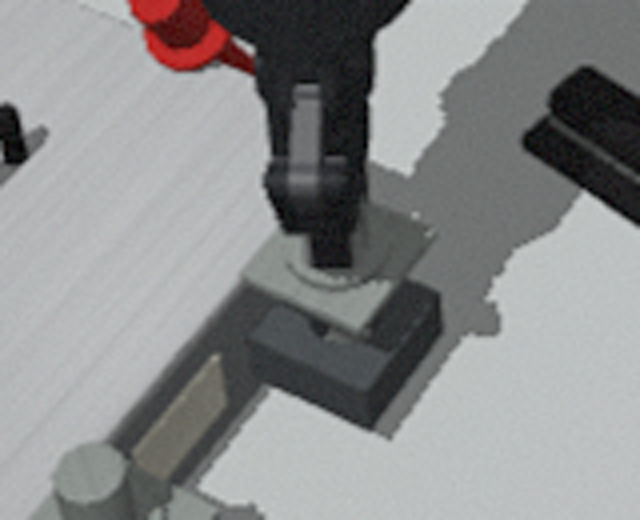

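The collar, around (336,268) in the crop, is almost on the tab, and there has been no contact force so far. I'll lower the last millimetre and check.

```bash
python3 -m crank '[{"dx":0,"dy":0,"dz":0.03,"wx":0,"wy":0,"wz":0},{"dx":0,"dy":0,"dz":0,"wx":0,"wy":0,"wz":0},{"dx":0,"dy":0,"dz":0,"wx":0,"wy":0,"wz":0}]' ; echo; python3 d.py 540.5 109 114.3
```

```text
time: 9.95
eef_pos: [540.3, 109.2, 114.7]
eef_rot: [3.141, -0.0, 0.515]
contact_force: [-0.2, -0.5, 1.1]
width: 22.3
grasp_force: 59.8

t 9.95 units [0.   0.01 0.01] pos [540.3 109.2 114.7] rot [ 3.141 -0.     0.515] w 22.3 F [-0.2 -0.5  1.1] g 59.8
```

```bash
python3 -m crank '[{"dx":0,"dy":0,"dz":0,"wx":0,"wy":0,"wz":0},{"dx":0,"dy":0,"dz":0,"wx":0,"wy":0,"wz":0},{"dx":0,"dy":0,"dz":0,"wx":0,"wy":0,"wz":0},{"dx":0,"dy":0,"dz":0,"wx":0,"wy":0,"wz":0},{"dx":0,"dy":0,"dz":0,"wx":0,"wy":0,"wz":0},{"dx":0,"dy":0,"dz":0,"wx":0,"wy":0,"wz":0},{"dx":0,"dy":0,"dz":0,"wx":0,"wy":0,"wz":0},{"dx":0,"dy":0,"dz":0,"wx":0,"wy":0,"wz":0}]' 1; echo; python3 -m crank '[{"dx":0,"dy":0,"dz":-0.4,"wx":0,"wy":0,"wz":0},{"dx":0,"dy":0,"dz":-0.8,"wx":0,"wy":0,"wz":0},{"dx":0,"dy":0,"dz":-0.8,"wx":0,"wy":0,"wz":0},{"dx":0,"dy":0,"dz":-0.8,"wx":0,"wy":0,"wz":0},{"dx":0,"dy":0,"dz":-0.8,"wx":0,"wy":0,"wz":0},{"dx":0,"dy":0,"dz":-0.8,"wx":0,"wy":0,"wz":0},{"dx":0,"dy":0,"dz":-0.4,"wx":0,"wy":0,"wz":0},{"dx":0,"dy":0,"dz":0,"wx":0,"wy":0,"wz":0},{"dx":0,"dy":0,"dz":0,"wx":0,"wy":0,"wz":0}]' 1; echo
python3 - <<'E'
from h import *
import cv2
s=read_camera("side")["pixels"][:,:,::-1]
cv2.imwrite("pics/c4.png",cv2.resize(s[180:380,160:400],None,fx=3,fy=3,interpolation=cv2.INTER_CUBIC))
E
```

```text
time: 10.75
eef_pos: [540.1, 109.3, 114.4]
eef_rot: [3.142, -0.0, 0.515]
contact_force: [0.2, -0.1, -1.2]
width: 85.5
grasp_force: 0.0

time: 11.65
eef_pos: [539.7, 109.3, 257.7]
eef_rot: [-3.141, 0.001, 0.515]
contact_force: [-0.2, -0.0, 0.1]
width: 85.5
grasp_force: 0.0
```

View pics/c4.png

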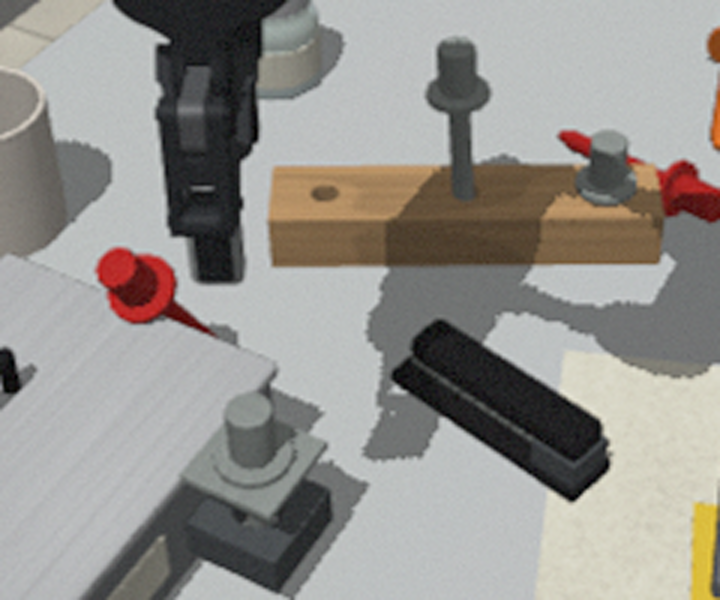

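The middle pin stands upright in the tab, with its collar flat at about (252,457) in the crop. The long and short pins are still in the stand, and the gripper is clear.

```bash
python3 -c "from rig import *; print(job_done())"
```

```text
the job is handed in; nothing more can be done
None
```

The middle-length pin is seated in the lid tab and released, the short and long pins are still standing in the stand, and I handed the job in at about 11.7 s; no verdict came back.

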